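# Stack the two ceramic candle holders on their display boards

### The job

Put the two white candle holders together: on the round board stack the round pieces, wide foot first, then the bead, then the cup with its hole upward; on the square board stack the square foot and then the square cup, hole upward, with their sides parallel to the board's. Centre every piece on what is under it, set the ceramic down rather than dropping it, and leave the mug, the tea light and the matchbox where they are.

Things in the scene. Friction and masses are not known exactly. Their poses are not given: they have to be found in the camera images.
- round_board: Round dark-wood display board, 96 mm diameter, 10 mm thick, fixed to the table. Origin: centre of the underside; z up.
- square_board: Square dark-wood display board, 90 x 90 mm, 10 mm thick, fixed to the table. Origin: centre of the underside; z up, x and y parallel to its sides.
- round_foot: Foot of the round candle holder: loose glazed white ceramic drum, round, 68 mm diameter up to 26 mm height, then coned to a flat top of about 48 mm diameter at 36 mm height. No hole. 0.18 to 0.31 kg. Origin: centre of the underside; z up.
- round_bead: Middle bead of the round candle holder: loose white ceramic, round, 52 mm diameter between 9 and 25 mm height, coned to flat faces of about 36 mm diameter below (at 0) and on top (at 34 mm). No hole. 0.10 to 0.17 kg. Origin: centre of the underside; z up.
- round_cup: Candle cup of the round candle holder: loose white ceramic cylinder, 40 mm diameter, 30 mm high, with a candle hole of 24 mm diameter, 16 mm deep, open at the top; flat underside. 0.05 to 0.09 kg. Origin: centre of the underside; z up.
- square_foot: Foot of the square candle holder: loose white ceramic block, 62 x 62 mm up to 26 mm height, then a 46 x 46 mm step with a flat top at 36 mm height. No hole. 0.19 to 0.34 kg. Origin: centre of the underside; z up, x and y parallel to its sides.
- square_cup: Candle cup of the square candle holder: loose white ceramic block, 42 x 42 mm, 30 mm high, with a candle hole of 22 mm diameter, 15 mm deep, open at the top; flat underside. 0.07 to 0.13 kg. Origin: centre of the underside; z up, x and y parallel to its sides.
- mug: Dark brown mug standing upright, 72 mm diameter, 85 mm high, handle towards its +y reaching about 70 mm from the axis. A bystander. Origin: centre of the underside; z up.
- tea_light: Tea light in a metal tin, 38 mm diameter, 15 mm high (wick to 21 mm). A bystander. Origin: centre of the underside; z up.
- matchbox: Brown cardboard matchbox lying flat, 44 mm (x) x 30 mm (y) x 12 mm high. A bystander. Origin: centre of the underside; z up.

How it is judged:
By the outcome, as a careful person would: the job done as asked, in the order asked, and still so for the second after the job is handed in, with the robot touching nothing.
It also fails if it takes over 131 s, if anything falls off the work surface, if the arm or the gripper's body presses on something with over 40 N, if the wrist force passes 120 N, or if a joint passes its speed limit or range.

### The arm

A 7-joint arm with a two-finger parallel gripper is mounted at the origin on the work surface. World frame = base frame: x ahead of the robot, y to its left, z up, the work surface at z = 0. Lengths are in mm, angles in rad, forces in N, time in s.
With the tool pointing down it reaches from about 400 to 875 mm from the base axis. Payload 19.3 kg.
Tool frame: the origin (TCP) lies at the very end of the fingers, on their centre line; the grasp point (between the pads) lies 19 mm behind it (grip_point_offset is the z of the grasp point in the tool frame, in mm); z points along the fingers, x is the direction in which the jaws open and shut, and the axes are right-handed (so a half turn about z gives the same grasp; the last joint's range is limited). The gripper opens to 85 mm and grips with 20 to 120 N. Pads are 22 mm wide; open, the fingers measure 114 mm over their backs; the gripper's body (76 mm by 85 mm) begins 54 mm behind the grasp point. The pads swing forward as they close: fully open they stand 13 mm farther back than shut.
Start: joints at [-1.309, 0.521, -0.036, 1.599, 0.021, 1.021, -0.113], TCP at [203.609, 590.896, 231.291] pointing down, gripper open.
Joint ranges: [-2.91, 2.91], [-0.3, 2.13], [-1.5, 1.42], [0.17, 2.43], [-1.26, 4.41], [0.16, 1.93], [-2.52, 2.52]. Speed limits (rad/s): [1.89, 1.89, 2.39, 2.39, 3.01, 3.01, 3.01].

### API

Orientations are given as a 3x3 rotation matrix whose columns are the frame's x, y, z axes.
In Python, from workcell import movep, movel, goto_joints, open_gripper, clamp, wait, inverse_kinematics, read_state, camera, PlanningError, finish_job, grip_point_offset gives the robot as it stands. Calls block until the motion is done:
- movep(position, orientation): joint-space move of the TCP to a pose.
- movel(position, frame=None, max_speed=150, guard=None): straight line of the TCP; frame=None keeps the orientation; max_speed is the mean speed in mm/s. With guard (N) it stops when the force on the tool has changed by that much, and returns True; else False.
- goto_joints(angles): joint-space move.
- open_gripper() and clamp(): open the fingers fully, or close them until they stop; the grip force is fixed at half the most.
- wait(seconds).
- inverse_kinematics(position, orientation): joint angles nearest the present ones, or None.
- read_state(): the state.
- camera(name): name is "scene" or "top"; returns a dict with "image" (400x640x3 uint8, blue, green, red), "range_z" (400x640 float32, mm along the optical axis (not along the pixel's ray), 0 where there is no reading), "fx", "fy", "cx", "cy" (pixels), "cam_to_world" (4x4, takes a point from camera to world coordinates). Camera axes: x right, y up, looking along -z (the intrinsics and any distortion apply to the point x, -y, -z); pixel columns grow to the right and rows downward; lengths in mm; the calibration is good to about 2 mm. A picture is of the moment at which its call begins.
A pose or a line that the arm cannot do raises PlanningError and nothing moves.
- finish_job(): hands the job in, once; it reports no verdict.
The state is a dict: "time": time; "qpos": joint angles; "qvel": joint speeds; "joint_efforts": joint torques, N m; "eef_pos": TCP position; "tool_rot": TCP orientation; "ft_force": force on the tool from outside, world axes, zero at the start; "torque": the same for the moment, N m; "finger_gap": finger opening in mm.
Only numpy, scipy, OpenCV 4.12 (cv2) and the standard library are available. Lean on these libraries where they do the work, as an engineer would, in place of code of your own. Each camera call takes 0.05 s, during which the arm holds its last target.

## Working session

There is one attempt and no reset: what is moved stays moved. The work goes in short steps, each a Python script; the robot and the scene stay as the last script left them, time stands still between calls to the robot, and variables do not carry over. Pictures are saved under pics/ and viewed, and the job is handed in when it is done.

```bash
ls; mkdir -p pics
python3 - <<'E'
from workcell import *
import cv2,numpy as np
s=read_state();print(s['time'],s['eef_pos'],s['finger_gap'],grip_point_offset)
print(np.round(s['tool_rot'],3))
for n in('scene','top'):
    c=camera(n);cv2.imwrite(f'pics/{n}0.png',c['image']);np.savez(f'/tmp/{n}0.npz',**c)
    print(n,c['fx'],c['fy'],c['cx'],c['cy'],np.round(c['cam_to_world'],3).tolist(),[k for k in c], (c['range_z']>0).mean())
E
```

```text
pics
0.0 [203.55031026 590.59598822 230.73987874] 85.49765508310453 -18.700000000000003
[[ 0.326  0.945 -0.   ]
 [ 0.945 -0.326 -0.001]
 [-0.001  0.    -1.   ]]
scene 460.364235171734 460.364235171734 320.2636864727778 199.02800489299867 [[-0.741, -0.462, 0.487, 985.727], [0.671, -0.517, 0.532, 492.095], [0.006, 0.721, 0.693, 665.56], [0.0, 0.0, 0.0, 1.0]] ['image', 'range_z', 'fx', 'fy', 'cx', 'cy', 'cam_to_world'] 0.99611328125
top 425.4592369920929 425.4592369920929 318.11205230974855 199.43637558591195 [[0.019, 0.986, -0.165, 415.501], [-0.999, 0.023, 0.022, 6.677], [0.025, 0.164, 0.986, 805.598], [0.0, 0.0, 0.0, 1.0]] ['image', 'range_z', 'fx', 'fy', 'cx', 'cy', 'cam_to_world'] 0.9958125
```

View pics/scene0.png

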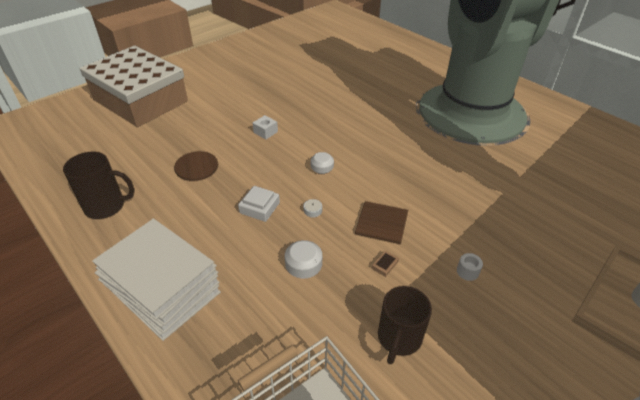

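View pics/top0.png

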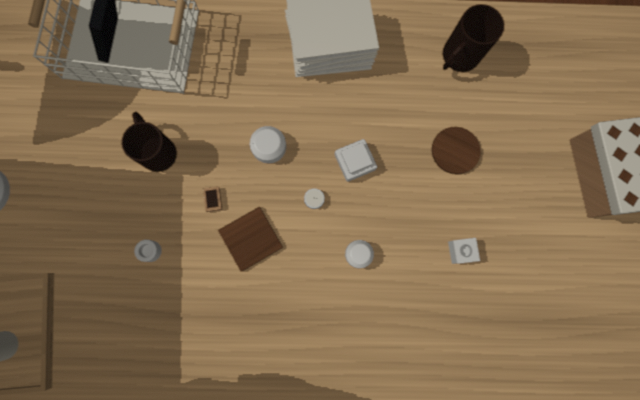

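```bash
cat > h.py <<'E'
import numpy as np,cv2
def load(n): return dict(np.load(n))
def cloud(c):
    h,w=c['range_z'].shape;u,v=np.meshgrid(np.arange(w),np.arange(h));z=c['range_z']
    p=np.stack([(u-c['cx'])/c['fx']*z,-(v-c['cy'])/c['fy']*z,-z,np.ones_like(z)],-1)
    return (p@c['cam_to_world'].T)[...,:3]
def onplane(c,uv,zp):
    uv=np.asarray(uv,float).reshape(-1,2)
    d=np.stack([(uv[:,0]-c['cx'])/c['fx'],-(uv[:,1]-c['cy'])/c['fy'],-np.ones(len(uv))],1)@c['cam_to_world'][:3,:3].T
    o=c['cam_to_world'][:3,3]
    return (o+d*((zp-o[2])/d[:,2])[:,None])[:,:2]
E
python3 - <<'E'
from h import *
t=load('/tmp/top0.npz');s=load('/tmp/scene0.npz')
for c,pts in((t,[(300,330),(400,220),(200,300),(560,300),(100,300),(268,145),(357,158),(359,254),(456,150),(250,240),(147,250),(466,243),(314,198),(213,199)]),(s,[(350,120),(450,190),(200,230),(303,252),(196,165),(382,222),(322,160)])):
    P=cloud(c)
    for u,v in pts: print(u,v,np.round(np.median(P[v-2:v+3,u-2:u+3].reshape(-1,3),0),1),P[v-2:v+3,u-2:u+3,2].std().round(1))
rows=[]
for (u,v) in [(268,145),(357,158),(359,254),(147,250),(466,250),(314,198)]:
    rows.append(cv2.resize(t['image'][v-30:v+30,u-30:u+30],(260,260),interpolation=cv2.INTER_CUBIC))
cv2.imwrite('pics/cropt.png',np.vstack([np.hstack(rows[:3]),np.hstack(rows[3:])]))
rows=[]
for (u,v) in [(303,258),(259,203),(322,162),(470,267),(264,127),(405,315)]:
    rows.append(cv2.resize(s['image'][v-30:v+30,u-30:u+30],(260,260),interpolation=cv2.INTER_CUBIC))
cv2.imwrite('pics/crops.png',np.vstack([np.hstack(rows[:3]),np.hstack(rows[3:])]))
E
```

```text
300 330 [3.079e+02 1.740e+01 3.000e-01] 1.5
400 220 [ 5.139e+02 -1.684e+02  1.000e-01] 1.1
200 300 [ 3.580e+02  2.018e+02 -2.000e-01] 1.3
560 300 [ 3.699e+02 -4.681e+02 -3.000e-01] 1.1
100 300 [354.9 383.2   0.7] 1.7
268 145 [645.3  85.5  36.3] 1.1
357 158 [624.1 -81.2  37.2] 1.1
359 254 [446.4 -86.   33.9] 1.2
456 150 [ 652.6 -277.8   10.3] 1.1
250 240 [469.1 114.3  10.7] 1.4
147 250 [446.6 301.2  14.3] 1.6
466 243 [ 470.5 -284.7   29.3] 5.3
314 198 [550.2  -2.8  15.7] 154.7
213 199 [543.9 186.4  13.1] 1.6
350 120 [ 266.  -184.6   -0.8] 1.4
450 190 [292.1 145.1  -1. ] 0.9
200 230 [ 7.509e+02 -1.101e+02 -3.000e-01] 1.2
303 252 [656.7  88.5  35.6] 1.2
196 165 [ 657.7 -275.1   10. ] 1.2
382 222 [477.4 116.6   9. ] 0.7
322 160 [456.7 -81.2  33.2] 1.1
```

View pics/cropt.png

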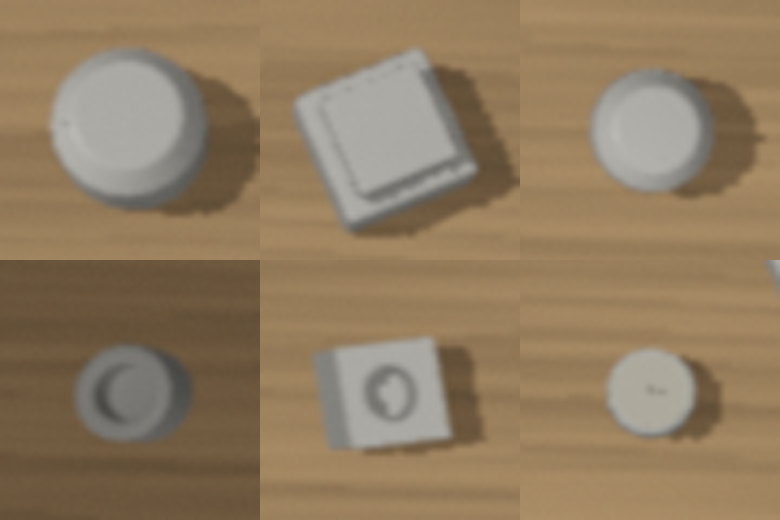

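View pics/crops.png

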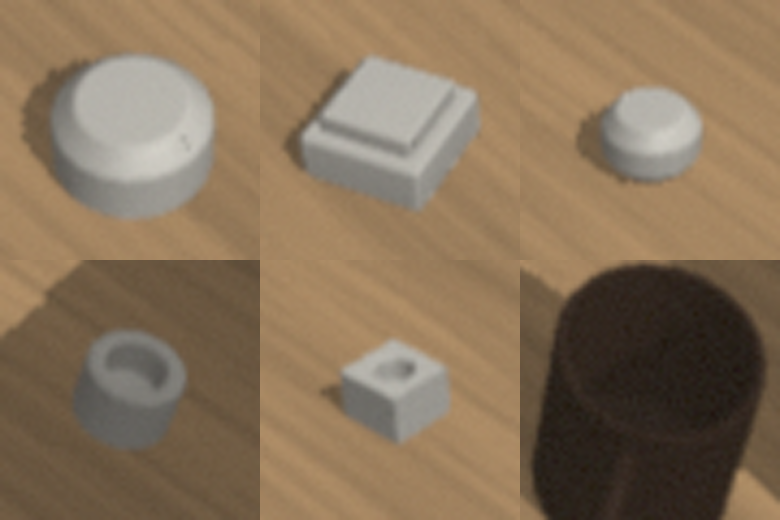

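```bash
cat > meas.py <<'E'
from h import *
seeds=dict(round_foot=(650,85,36,24),round_bead=(450,-84,34,18),round_cup=(446,301,30,20),square_foot=(624,-81,36,0),square_cup=(468,-284,30,0))
def rect(xy):
    (cx,cy),(w,h),a=cv2.minAreaRect(xy.astype(np.float32));return round(cx,1),round(cy,1),round(w,1),round(h,1),round((a+45)%90-45,1)
def edges(c,m,zp):
    cs,_=cv2.findContours(m.astype(np.uint8),cv2.RETR_EXTERNAL,cv2.CHAIN_APPROX_NONE);k=max(cs,key=cv2.contourArea)
    return onplane(c,k.reshape(-1,2),zp)
def sqfit(xy):  # 4 line fits refine minAreaRect
    (cx,cy),(w,h),a=cv2.minAreaRect(xy.astype(np.float32));t=np.deg2rad(a)
    for _ in range(3):
        R=np.array([[np.cos(t),-np.sin(t)],[np.sin(t),np.cos(t)]]);q=(xy-[cx,cy])@R
        x0,x1=np.percentile(q[:,0],[2,98]);y0,y1=np.percentile(q[:,1],[2,98]);W=(x1-x0)/2;o=[];sl=[]
        mx,my=(x0+x1)/2,(y0+y1)/2
        for ax,sg in((0,1),(0,-1),(1,1),(1,-1)):
            n=q[:,ax]-(mx,my)[ax];b=q[:,1-ax]-(mx,my)[1-ax]
            s=(np.abs(sg*n-W)<4)&(np.abs(b)<.75*W)
            vx,vy,px,py=cv2.fitLine(np.stack([b[s],q[s,ax]],1).astype(np.float32),cv2.DIST_HUBER,0,.01,.01).ravel()
            m=vy/vx;o.append(py+m*(0-px));sl.append(m if ax==1 else -m)
        d=np.array([(o[0]+o[1])/2,(o[2]+o[3])/2]);cx,cy=np.array([cx,cy])+R@d;t+=np.arctan(np.mean(sl))
    return np.round([cx,cy,o[0]-o[1],o[2]-o[3],(np.rad2deg(t)+45)%90-45],2)
def measure(c,seeds=seeds,boards=True):
    P=cloud(c);out={}
    for n,(x,y,zt,r) in seeds.items():
        near=np.hypot(P[...,0]-x,P[...,1]-y)<50
        m=(near&(np.abs(P[...,2]-zt)<3)).astype(np.uint8)
        m=cv2.morphologyEx(m,cv2.MORPH_CLOSE,np.ones((5,5)))
        xy=edges(c,m,zt)
        if r:
            (cx,cy),rr=cv2.minEnclosingCircle(xy.astype(np.float32))
            A=np.c_[2*xy,np.ones(len(xy))];s=np.linalg.lstsq(A,(xy**2).sum(1),rcond=None)[0]
            out[n]=np.round([s[0],s[1],np.sqrt(s[2]+s[0]**2+s[1]**2)],2)
        else: out[n]=sqfit(xy)
    if boards:
      g=c['image'].max(2)
      for n,(x,y) in dict(round_board=(652,-277),square_board=(472,115)).items():
        near=(np.hypot(P[...,0]-x,P[...,1]-y)<75)&(P[...,2]<16)
        t,_=cv2.threshold(g[near],0,255,cv2.THRESH_OTSU)
        m=(near&(g<t)).astype(np.uint8);m=cv2.morphologyEx(cv2.morphologyEx(m,cv2.MORPH_CLOSE,np.ones((3,3))),cv2.MORPH_OPEN,np.ones((3,3)))
        xy=edges(c,m,10.)
        if n[0]=='r':
            A=np.c_[2*xy,np.ones(len(xy))];s=np.linalg.lstsq(A,(xy**2).sum(1),rcond=None)[0]
            out[n]=np.round([s[0],s[1],np.sqrt(s[2]+s[0]**2+s[1]**2),t],2)
        else: out[n]=sqfit(xy)
        # depth-based: points at z 7..13
        mm=((np.hypot(P[...,0]-x,P[...,1]-y)<75)&(np.abs(P[...,2]-10)<4)).astype(np.uint8);mm=cv2.morphologyEx(mm,cv2.MORPH_OPEN,np.ones((5,5)));xy=edges(c,mm,10.)
        if n[0]=='r':
            A=np.c_[2*xy,np.ones(len(xy))];s=np.linalg.lstsq(A,(xy**2).sum(1),rcond=None)[0]
            out[n+'_d']=np.round([s[0],s[1],np.sqrt(s[2]+s[0]**2+s[1]**2)],2)
        else: out[n+'_d']=sqfit(xy)
    return out
E
python3 - <<'E'
from meas import *
for f in('top','scene'):
    for k,v in measure(load(f'/tmp/{f}0.npz')).items(): print(f,k,v)
E
```

```text
top round_foot [651.73  87.13  26.62]
top round_bead [447.34 -87.87  20.37]
top round_cup [445.31 297.25  19.1 ]
top square_foot [625.76 -80.73  44.24  44.37  24.57]
top square_cup [ 457.36 -283.03   40.21   40.96    6.85]
top round_board [ 651.89 -278.64   48.37  115.  ]
top round_board_d [ 653.03 -278.83   46.57]
top square_board [472.03 111.82  91.37  92.41  31.69]
top square_board_d [472.19 114.53  87.94  87.36  32.27]
scene round_foot [656.77  89.09  25.6 ]
scene round_bead [453.19 -84.96  18.93]
scene round_cup [450.   298.15  19.03]
scene square_foot [630.08 -79.22  44.8   44.43  23.98]
scene square_cup [ 461.18 -282.05   40.16   40.08    7.41]
scene round_board [ 658.56 -275.44   49.29  121.  ]
scene round_board_d [ 657.9  -276.48   46.34]
scene square_board [479.5  113.79  92.85  92.34  31.62]
scene square_board_d [476.28 115.23  87.6   87.33  31.16]
```

```bash
cat > rob.py <<'E'
from workcell import *
import numpy as np
def ori(deg):
    a=np.deg2rad(deg);c,s=np.cos(a),np.sin(a)
    return np.array([[c,s,0],[s,-c,0],[0,0,-1.]])
def best(x,y,z,degs):
    q0=np.array(read_state()['qpos']);b=None
    for d in degs:
        for k in(-360,-180,0,180,360):
            q=inverse_kinematics([x,y,z],ori(d+k))
            if q is None: continue
            c=abs(q[6])*.5+np.abs(np.array(q)-q0).max()
            if b is None or c<b[0]: b=(c,(d+k),np.array(q))
    return b
def st(tag=''):
    s=read_state();print(tag,'t=%.1f'%s['time'],'p',np.round(s['eef_pos'],2),'gap %.1f'%s['finger_gap'],'F',np.round(s['ft_force'],1));return s
E
python3 - <<'E'
from rob import *
for n,p in dict(rf=(654,88),sf=(628,-80),bead=(450,-86),rcup=(447.6,297.7),scup=(459.3,-282.5),rb=(655.5,-277.7),sb=(474.2,114.9)).items():
  for d in range(0,180,30):
    b=best(*p,60,[d]);print(n,d,None if b is None else (b[1],np.round(b[2][6],2)),end=' ')
  print()
E
```

```text
rf 0 (-360, np.float64(0.11)) rf 30 (30, np.float64(0.54)) rf 60 (-300, np.float64(0.95)) rf 90 (-90, np.float64(-1.25)) rf 120 (-60, np.float64(-0.78)) rf 150 (-30, np.float64(-0.33)) 
sf 0 (0, np.float64(0.38)) sf 30 (30, np.float64(0.78)) sf 60 (-120, np.float64(-1.22)) sf 90 (-90, np.float64(-0.91)) sf 120 (-60, np.float64(-0.48)) sf 150 (-30, np.float64(-0.05)) 
bead 0 (0, np.float64(0.34)) bead 30 (390, np.float64(0.78)) bead 60 (-120, np.float64(-1.09)) bead 90 (270, np.float64(-1.07)) bead 120 (-60, np.float64(-0.57)) bead 150 (-30, np.float64(-0.11)) 
rcup 0 (-360, np.float64(-0.49)) rcup 30 (-330, np.float64(-0.06)) rcup 60 (-300, np.float64(0.37)) rcup 90 (450, np.float64(0.8)) rcup 120 (-60, np.float64(-1.31)) rcup 150 (-30, np.float64(-0.88)) 
scup 0 (0, np.float64(0.9)) scup 30 (210, np.float64(-1.19)) scup 60 (-120, np.float64(-0.67)) scup 90 (-90, np.float64(-0.4)) scup 120 (-60, np.float64(0.06)) scup 150 (330, np.float64(0.49)) 
rb 0 (0, np.float64(0.67)) rb 30 (30, np.float64(1.14)) rb 60 (-120, np.float64(-1.06)) rb 90 (270, np.float64(-0.77)) rb 120 (-60, np.float64(-0.29)) rb 150 (330, np.float64(0.19)) 
sb 0 (0, np.float64(-0.01)) sb 30 (30, np.float64(0.4)) sb 60 (-300, np.float64(0.81)) sb 90 (90, np.float64(1.21)) sb 120 (-60, np.float64(-0.9)) sb 150 (-30, np.float64(-0.42))
```

```bash
cat >> rob.py <<'E'
def squeeze(x,y,z,deg,hi=65,keep=False,guard=20):
    b=best(x,y,hi,[deg]);movep([x,y,hi],ori(b[1]))
    g=movel([x,y,z],max_speed=150,guard=guard)
    s=read_state();
    if g: st('GUARD');return None
    clamp();s=st('clamped %d'%b[1])
    if not keep:
        open_gripper();movel([x,y,hi],max_speed=200)
    return s
E
python3 - <<'E'
from rob import *
x,y=654.3,88.1
s1=squeeze(x,y,-3,45)
s2=squeeze(x,y,-3,-45,keep=True) if s1 else None
E
```

```text
clamped -315 t=3.5 p [655.04  88.19  -1.31] gap 65.6 F [-3.1 -0.9 10.6]
clamped -405 t=6.5 p [655.07  88.11  -1.38] gap 65.8 F [-3.1 -0.3  9.8]
```

Run:
```python
from workcell import *
import cv2,numpy as np
for n in('scene','top'):
    c=camera(n);np.savez(f'/tmp/{n}1.npz',**c)
    u,v=((303,240) if n=='scene' else (268,140))
    cv2.imwrite(f'pics/{n}1.png',cv2.resize(c['image'][v-70:v+70,u-90:u+90],(780,607)[:2] if 0 else (770,598)))
print(read_state()['ft_force'],read_state()['eef_pos'])
```

```text
[-2.44878338 -1.1103621  10.56323722] [655.07825817  88.10763437  -1.39837387]
```

View pics/scene1.png

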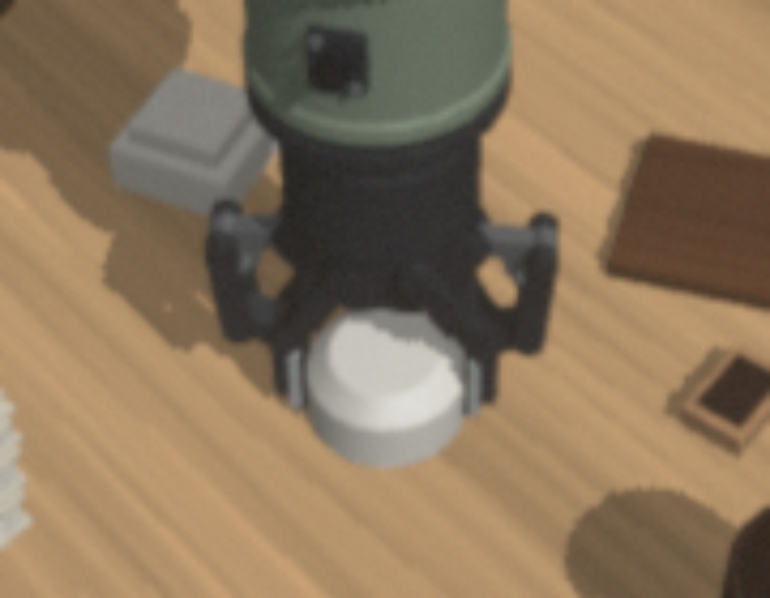

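```bash
cat >> rob.py <<'E'
def place(x,y,zt,deg,hi,mid=None,guard=5,lift=90,after=None):
    """zt: expected TCP z at contact"""
    s=read_state();p=s['eef_pos'];movel([p[0],p[1],lift],max_speed=150)
    st('lifted')
    b=best(x,y,hi,[deg]);movep([x,y,hi],ori(b[1]))
    movel([x,y,zt+8],max_speed=120);wait(.2)
    s=st('pre');e=np.array([x,y])-s['eef_pos'][:2]
    x2,y2=x+e[0],y+e[1]
    g=movel([x2,y2,zt-4],max_speed=15,guard=guard)
    s=st('contact %s'%g)
    return g
def release(hi):
    open_gripper();s=st('opened');p=s['eef_pos'];movel([p[0],p[1],hi],max_speed=150)
E
python3 - <<'E'
from rob import *
x,y=656.3,-277.65
print(place(x,y,8.6,-45,80))
E
```

```text
lifted t=7.3 p [654.56  88.33  89.22] gap 65.0 F [ 0.3 -0.3 -2.2]
pre t=9.6 p [ 656.73 -277.78   17.45] gap 65.5 F [-0.1 -0.7 -3.3]
contact True t=10.1 p [ 656.   -277.55    8.68] gap 65.5 F [-2.3  1.5  9.3]
True
```

```bash
cat > look.py <<'E'
from workcell import *
from meas import *
import sys
def look(tag,crops=()):
    out={}
    for n in('top','scene'):
        c=camera(n);np.savez(f'/tmp/{n}{tag}.npz',**c);cv2.imwrite(f'pics/{n}{tag}.png',c['image']);out[n]=c
    return out
E
python3 - <<'E'
from rob import *
release(90)
b=best(500,-284,110,[7.1]);movep([459.3,-282.5,90],ori(b[1]))
from look import *
o=look(2)
for n,c in o.items():
    print(n,measure(c,dict(round_foot=(656,-277,46,24)),False))
a=o['top'];b=o['scene']
cv2.imwrite('pics/c2.png',np.hstack([cv2.resize(a['image'][110:190,416:496],(400,400),interpolation=2),cv2.resize(b['image'][125:205,156:236],(400,400),interpolation=2)]))
E
```

```text
opened t=10.5 p [ 655.45 -277.25    7.77] gap 85.4 F [0.3 0.  0.3]
top {'round_foot': array([ 654.42, -274.83,   26.69])}
scene {'round_foot': array([ 659.42, -273.24,   25.25])}
```

View pics/c2.png

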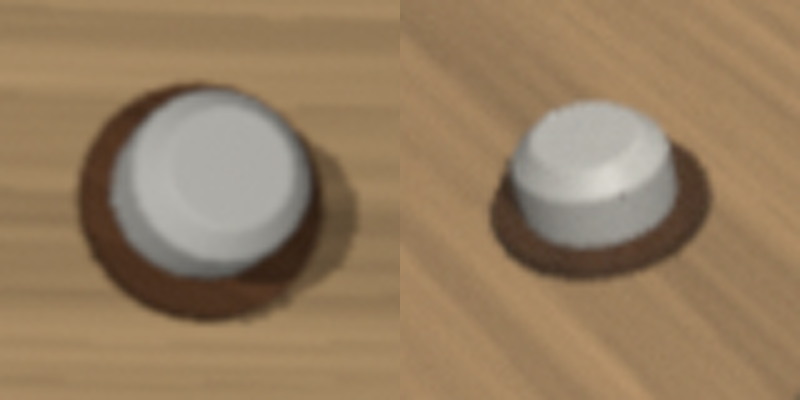

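Run:
```python
from meas import *
from scipy.optimize import least_squares
for n in('top','scene'):
    c=load(f'/tmp/{n}2.npz');c0=load(f'/tmp/{n}0.npz');P=cloud(c);P0=cloud(c0)
    near=np.hypot(P[...,0]-656,P[...,1]+276)<60
    m=near&(P[...,2]>43);print(n,'topz',np.median(P[m][:,2]))
    # belt of foot: wall+belt silhouette: brightness/sat mask
    hsv=cv2.cvtColor(c['image'],cv2.COLOR_BGR2HSV)
    w=(near&(hsv[...,1]<45)).astype(np.uint8);w=cv2.morphologyEx(w,cv2.MORPH_OPEN,np.ones((3,3)))
    cs,_=cv2.findContours(w,cv2.RETR_EXTERNAL,cv2.CHAIN_APPROX_NONE);k=max(cs,key=cv2.contourArea).reshape(-1,2)
    cam=c['cam_to_world'][:3,3]
    def fit(k,z,sgn,R,c0):
        xy=onplane(c,k,z);ctr=np.array(c0,float);d=(cam[:2]-ctr);d/=np.linalg.norm(d)
        for _ in range(5):
            r=xy-ctr;cs=(r@d)/np.linalg.norm(r,axis=1);s=sgn*cs>0.25
            f=least_squares(lambda p:np.hypot(*(xy[s]-p[:2]).T)-p[2],[*ctr,R],loss='soft_l1');ctr=f.x[:2]
            f1=least_squares(lambda p:np.hypot(*(xy[s]-p).T)-(R-.8),ctr,loss='soft_l1')
        return np.round(f.x,2),np.round(f1.x,2)
    print(' foot base near arc z10',fit(k,10,1,34,(656,-275)))
    g=c0['image'].max(2);near0=(np.hypot(P0[...,0]-655,P0[...,1]+277)<75)&(P0[...,2]<16)
    b=(near0&(g<115)).astype(np.uint8);b=cv2.morphologyEx(b,cv2.MORPH_OPEN,np.ones((3,3)))
    cs,_=cv2.findContours(b,cv2.RETR_EXTERNAL,cv2.CHAIN_APPROX_NONE);k=max(cs,key=cv2.contourArea).reshape(-1,2)
    print(' board near arc z0',fit(k,0,1,48,(655,-277)),'far arc z10',fit(k,10,-1,48,(655,-277)))
```

```text
top topz 45.833529272936744
 foot base near arc z10 (array([ 655.98, -275.4 ,   32.24]), array([ 656.74, -276.32]))
 board near arc z0 (array([ 654.67, -279.89,   47.4 ]), array([ 654.51, -279.69])) far arc z10 (array([ 649.43, -277.73,   50.14]), array([ 651.87, -280.44]))
scene topz 45.33994011327172
 foot base near arc z10 (array([ 656.87, -278.68,   32.04]), array([ 656.32, -280.01]))
 board near arc z0 (array([ 655.04, -282.87,   46.51]), array([ 654.73, -283.64])) far arc z10 (array([ 657.43, -279.3 ,   46.17]), array([ 657.91, -278.09]))
```

Run:
```python
from rob import *
s=squeeze(459.3,-282.5,-1,7.1)
s=squeeze(459.3,-282.5,-1,97.1)
s=squeeze(656,-277.5,7,45,hi=80)
s=squeeze(656,-277.5,7,-45,hi=80)
from look import *
o=look(3)
for n,c in o.items():
    print(n,measure(c,dict(round_foot=(656,-277,46,24),square_cup=seeds['square_cup']),False))
```

```text
clamped 7 t=13.5 p [ 4.5965e+02 -2.8259e+02 -2.5000e-01] gap 41.5 F [-1.9  1.3 11.8]
clamped -82 t=16.7 p [ 4.5964e+02 -2.8254e+02 -3.2000e-01] gap 41.2 F [-0.6  1.4  9.4]
clamped -135 t=19.7 p [ 656.54 -277.91    8.66] gap 65.2 F [-1.9  0.4  8. ]
clamped -45 t=22.9 p [ 656.73 -277.92    8.69] gap 65.9 F [-2.   1.5  8. ]Traceback (most recent call last):
  File "<stdin>", line 9, in <module>
  File "meas.py", line 27, in measure
    xy=edges(c,m,zt)
  File "meas.py", line 6, in edges
    cs,_=cv2.findContours(m.astype(np.uint8),cv2.RETR_EXTERNAL,cv2.CHAIN_APPROX_NONE);k=max(cs,key=cv2.contourArea)
                                                                                        ~~~^^^^^^^^^^^^^^^^^^^^^^^^
ValueError: max() iterable argument is empty
```

Run:
```python
from rob import *
b=best(450,-86,80,[-30]);movep([450,-86,80],ori(b[1]))
from look import *
o=look(4)
for n,c in o.items():
    print(n,measure(c,dict(round_foot=(656,-277,46,24)),False))
    try: print(measure(c,dict(square_cup=seeds['square_cup']),False))
    except Exception as e: print(e)
a=o['top'];b=o['scene']
cv2.imwrite('pics/c4.png',np.hstack([cv2.resize(a['image'][110:190,416:496],(400,400),interpolation=2),cv2.resize(b['image'][125:205,156:236],(400,400),interpolation=2)]))
```

```text
top {'round_foot': array([ 654.61, -275.42,   26.52])}
max() iterable argument is empty
scene {'round_foot': array([ 660.31, -273.15,   25.72])}
{'square_cup': array([ 463.37, -280.31,   41.73,   40.96,    7.23])}
```

View pics/c4.png

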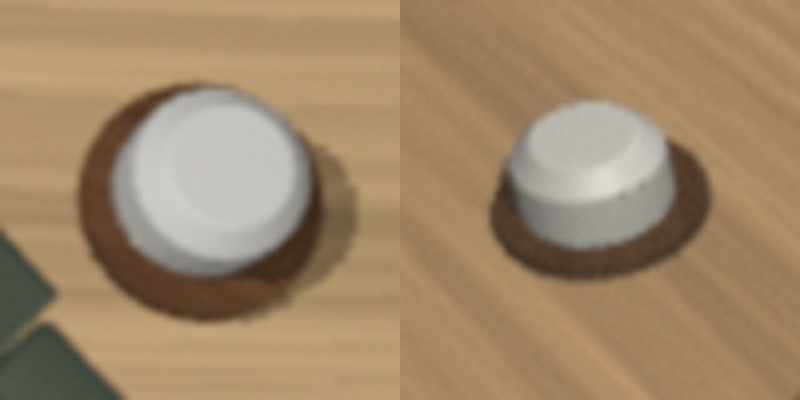

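```bash
cat >> rob.py <<'E'
def shift(x,y,zt,up=8,guard=5):
    """already gripping: lift, go to x,y, lower to contact"""
    p=read_state()['eef_pos'];movel([p[0],p[1],zt+up],max_speed=40);movel([x,y,zt+up],max_speed=40);wait(.2)
    s=st('pre');e=np.array([x,y])-s['eef_pos'][:2]
    g=movel([x+e[0],y+e[1],zt-4],max_speed=15,guard=guard);st('contact %s'%g)
    return g
E
python3 - <<'E'
from rob import *
s=squeeze(656.6,-277.9,7,-45,hi=80,keep=True)
shift(654.6,-281.3,s['eef_pos'][2])
release(90)
b=best(450,-86,80,[-30]);movep([450,-86,80],ori(b[1]))
from look import *
o=look(5)
for n,c in o.items():
    print(n,measure(c,dict(round_foot=(656,-279,46,24)),False))
st()
a=o['top'];b=o['scene']
cv2.imwrite('pics/c5.png',np.hstack([cv2.resize(a['image'][110:190,416:496],(400,400),interpolation=2),cv2.resize(b['image'][125:205,156:236],(400,400),interpolation=2)]))
E
```

```text
clamped 315 t=27.1 p [ 657.3  -278.25    8.71] gap 65.7 F [-1.9  2.   9.1]
pre t=27.9 p [ 654.61 -281.2    16.61] gap 65.5 F [-0.5  0.6 -2.6]
contact True t=28.5 p [ 654.59 -281.33    8.75] gap 65.5 F [-1.3  1.8  9.1]
opened t=28.8 p [ 654.07 -280.99    7.82] gap 85.5 F [-0.7 -0.4  0.4]
top {'round_foot': array([ 652.24, -278.92,   26.55])}
scene {'round_foot': array([ 658.39, -276.96,   25.38])}
 t=30.7 p [450.98 -86.87  79.94] gap 85.3 F [-0.3 -0.  -0.1]
```

View pics/c5.png

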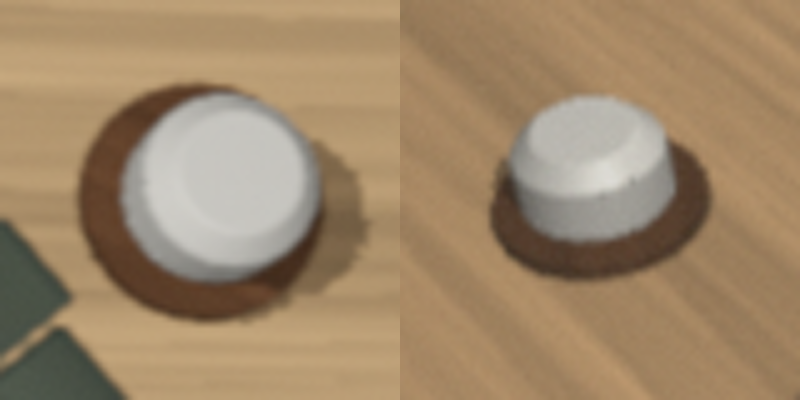

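```bash
cat > arc.py <<'E'
from meas import *
from scipy.optimize import least_squares
def fitarc(c,k,z,R,c0,lo=.25,px=.8):
    cam=c['cam_to_world'][:3,3];xy=onplane(c,k,z);ctr=np.array(c0,float);d=cam[:2]-ctr;d/=np.linalg.norm(d)
    for _ in range(5):
        r=xy-ctr;s=(r@d)/np.linalg.norm(r,axis=1)>lo
        f1=least_squares(lambda p:np.hypot(*(xy[s]-p).T)-(R-px),ctr,loss='soft_l1');ctr=f1.x
    return np.round(ctr,2),np.round(np.abs(f1.fun).mean(),2)
def cont(w):
    w=cv2.morphologyEx(w.astype(np.uint8),cv2.MORPH_OPEN,np.ones((3,3)))
    cs,_=cv2.findContours(w,cv2.RETR_EXTERNAL,cv2.CHAIN_APPROX_NONE);return max(cs,key=cv2.contourArea).reshape(-1,2)
E
python3 - <<'E'
from arc import *
for n in('top','scene'):
    c=load(f'/tmp/{n}5.npz');P=cloud(c);near=np.hypot(P[...,0]-656,P[...,1]+278)<60
    hsv=cv2.cvtColor(c['image'],cv2.COLOR_BGR2HSV);g=c['image'].max(2)
    k=cont(near&(hsv[...,1]<60)&(g>60))
    kb=cont(near&((hsv[...,1]<60)|(g<118)))
    for lo in(.2,.6): print(n,'foot',fitarc(c,k,10,34,(655,-279),lo),'board z0',fitarc(c,kb,0,48,(655,-279),lo))
E
```

```text
top foot (array([ 654.93, -279.83]), np.float64(0.5)) board z0 (array([ 655.42, -281.08]), np.float64(1.11))
top foot (array([ 655.05, -279.68]), np.float64(0.47)) board z0 (array([ 655.5 , -280.83]), np.float64(1.36))
scene foot (array([ 654.92, -283.72]), np.float64(0.75)) board z0 (array([ 654.35, -283.5 ]), np.float64(0.9))
scene foot (array([ 654.39, -283.53]), np.float64(0.83)) board z0 (array([ 653.79, -283.14]), np.float64(0.9))
```

Run:
```python
from rob import *
s=squeeze(449.5,-88,0,60)
s=squeeze(449.5,-88,0,-30,keep=True)
z=s['eef_pos'][2]
print(place(654.6,-281.3,z+46,-45,115,lift=115))
```

```text
clamped -120 t=32.9 p [449.73 -87.97   0.72] gap 49.8 F [-2.8  3.  20.1]
clamped 330 t=36.0 p [449.94 -87.87   0.95] gap 49.6 F [-3.1  1.9 19.5]
lifted t=36.9 p [449.65 -87.62 114.43] gap 49.7 F [ 0.1 -0.4 -2.1]
pre t=38.9 p [ 654.94 -281.46   55.77] gap 49.6 F [-0.8 -0.8 -1.8]
contact True t=39.4 p [ 654.36 -281.22   47.21] gap 49.6 F [-1.3  1.5  7.1]
True
```

Run:
```python
from rob import *
release(130)
b=best(446.5,296,80,[60]);movep([446.5,296,80],ori(b[1]))
from look import *
o=look(6)
for n,c in o.items():
    print(n,measure(c,dict(bead=(656,-279,80,18)),False))
st()
a=o['top'];b=o['scene']
cv2.imwrite('pics/c6.png',np.hstack([cv2.resize(a['image'][110:190,416:496],(400,400),interpolation=2),cv2.resize(b['image'][105:185,156:236],(400,400),interpolation=2)]))
s=squeeze(446.5,296,-1,-30)
s=squeeze(446.5,296,-1,60,keep=True)
```

```text
opened t=39.9 p [ 653.92 -280.92   46.44] gap 85.2 F [ 0.5 -0.4 -0.2]
top {'bead': array([ 652.33, -278.45,   20.28])}
scene {'bead': array([ 658.7 , -276.25,   19.23])}
 t=42.9 p [447.1  295.37  79.99] gap 85.5 F [-0.8  0.1  0.3]
clamped -30 t=45.1 p [ 4.4667e+02  2.9628e+02 -2.7000e-01] gap 38.7 F [-3.  -0.7 13.8]
clamped -300 t=48.3 p [ 4.4674e+02  2.9630e+02 -1.9000e-01] gap 38.3 F [-3.6 -0.1 12.8]
```

View pics/c6.png

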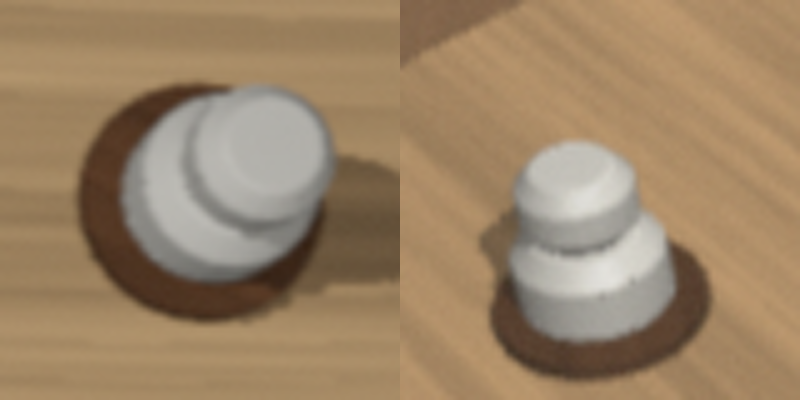

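Run:
```python
from rob import *
z=read_state()['eef_pos'][2]
place(654.6,-281.1,z+80,-45,140,lift=140)
```

```text
lifted t=49.4 p [446.34 296.1  139.31] gap 38.5 F [-1.  -1.1 -1.2]
pre t=52.4 p [ 654.94 -281.29   88.63] gap 38.3 F [ 0.4 -0.4 -1. ]
contact True t=52.9 p [ 654.46 -281.03   79.91] gap 37.9 F [0.1 0.4 8.1]
```

Run:
```python
from rob import *
release(170)
s=squeeze(627,-82.5,-3,-65.7,hi=80)
s=squeeze(627,-82.5,-3,24.3,hi=80,keep=True)
from look import *
o=look(7)
b=o['scene'];a=o['top']
cv2.imwrite('pics/c7.png',np.hstack([cv2.resize(a['image'][100:180,430:510],(400,400),interpolation=2),cv2.resize(b['image'][95:195,146:246],(400,400),interpolation=2)]))
for n,c in o.items():
    try: print(n,measure(c,dict(cup=(656,-279,110,20)),False))
    except Exception as e: print(n,e)
```

```text
opened t=53.5 p [ 654.09 -280.73   79.24] gap 85.4 F [ 0.9  0.2 -1.1]
clamped -425 t=56.2 p [627.59 -82.53  -1.77] gap 61.0 F [-1.1  1.   8.1]
clamped 24 t=59.4 p [627.66 -82.5   -1.73] gap 60.8 F [-1.4  0.6  9.5]
top {'cup': array([ 653.52, -279.43,   19.07])}
scene {'cup': array([ 657.45, -277.68,   19.15])}
```

View pics/c7.png

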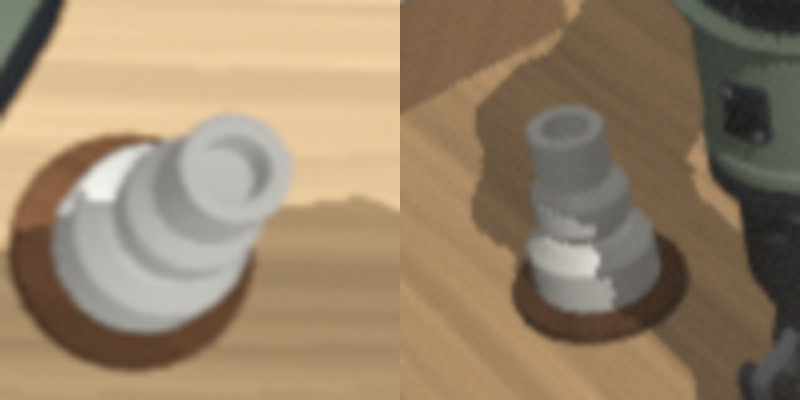

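Run:
```python
from rob import *
z=read_state()['eef_pos'][2]
place(473.4,111.7,z+10,31.7,90,lift=90)
release(90)
b=best(459.6,-282.5,80,[7.1]);movep([459.6,-282.5,80],ori(b[1]))
from look import *
o=look(8)
for n,c in o.items():
    print(n,measure(c,dict(sf=(475,114,46,0)),False))
b=o['scene'];a=o['top']
cv2.imwrite('pics/c8.png',np.hstack([cv2.resize(a['image'][200:280,210:290],(400,400),interpolation=2),cv2.resize(b['image'][180:260,342:422],(400,400),interpolation=2)]))
st()
```

```text
lifted t=60.2 p [627.2  -82.16  89.25] gap 61.2 F [ 0.2  0.8 -2.9]
pre t=62.2 p [473.77 111.91  16.84] gap 61.0 F [-0.4 -0.2 -2.7]
contact True t=62.7 p [473.13 111.59   8.23] gap 60.8 F [-2.  -0.5 10. ]
opened t=63.1 p [472.72 111.54   7.88] gap 85.2 F [0.  0.2 0.4]
top {'sf': array([472.3 , 112.02,  44.48,  44.38,  31.53])}
scene {'sf': array([476.64, 113.27,  45.16,  44.31,  30.01])}
 t=65.4 p [ 460.24 -281.21   79.87] gap 85.1 F [-0.3 -0.  -0.1]
```

View pics/c8.png

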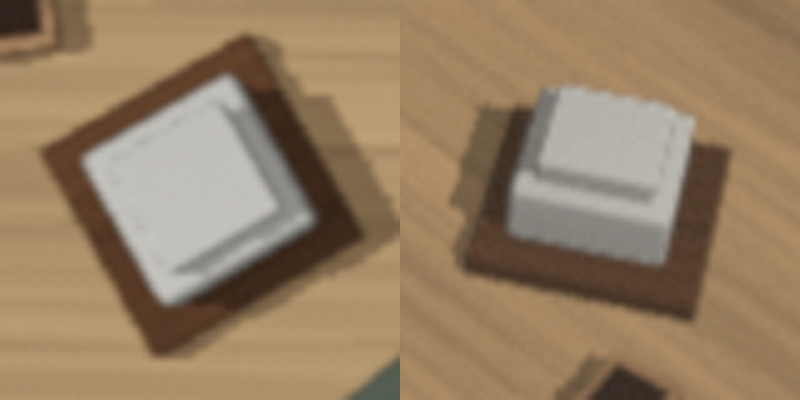

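```bash
cat > sq.py <<'E'
from meas import *
from arc import cont
def sides(c,k,c0,a0,znear,zfar,half):
    cam=c['cam_to_world'][:2,3];res=[]
    for j in range(4):
        a=np.deg2rad(a0+90*j);nrm=np.array([np.cos(a),np.sin(a)]);tg=np.array([-nrm[1],nrm[0]])
        isnear=(cam-np.array(c0)-half*nrm)@nrm>0;z=znear if isnear else zfar
        xy=onplane(c,k,z)-c0;n=xy@nrm;b=xy@tg
        s=(np.abs(n-half)<7)&(np.abs(b)<.75*half)
        if s.sum()<8: continue
        vx,vy,px,py=cv2.fitLine(np.stack([b[s],n[s]],1).astype(np.float32),cv2.DIST_HUBER,0,.01,.01).ravel()
        r=n[s]-(py+vy/vx*(b[s]-px))
        res.append((j,'near' if isnear else 'far',int(s.sum()),round(float(a0-np.rad2deg(np.arctan(vy/vx))),2),round(float(py-vy/vx*px),2),round(r.std(),2)))
    return res
E
python3 - <<'E'
from sq import *
for n,c0 in(('top',(472.2,114.5)),('scene',(476.3,115.2))):
    c=load(f'/tmp/{n}0.npz');P=cloud(c);g=c['image'].max(2);hsv=cv2.cvtColor(c['image'],cv2.COLOR_BGR2HSV)
    near=np.hypot(P[...,0]-c0[0],P[...,1]-c0[1])<70
    for th in(100,115): print(n,'board',th,*sides(c,cont(near&(g<th)),c0,31.7,0,10,45),sep='\n   ')
    c=load(f'/tmp/{n}8.npz');P=cloud(c);g=c['image'].max(2);hsv=cv2.cvtColor(c['image'],cv2.COLOR_BGR2HSV)
    print(n,'foot base',*sides(c,cont(near&(hsv[...,1]<60)&(g>60)),c0,31.7,10,36,31),sep='\n   ')
E
```

```text
top
   board
   100
   (0, 'far', 32, 31.44, 43.12, np.float64(0.56))
   (1, 'far', 31, 31.62, 43.21, np.float64(0.53))
   (2, 'near', 32, 31.65, 44.48, np.float64(0.47))
   (3, 'near', 33, 33.01, 44.6, np.float64(1.26))
top
   board
   115
   (0, 'far', 32, 31.66, 43.88, np.float64(0.53))
   (1, 'far', 32, 32.1, 43.83, np.float64(0.62))
   (2, 'near', 31, 31.64, 46.28, np.float64(0.79))
   (3, 'near', 34, 31.88, 47.39, np.float64(1.02))
top
   foot base
   (0, 'far', 23, 31.25, 30.27, np.float64(0.47))
   (1, 'far', 24, 33.27, 29.42, np.float64(1.12))
   (2, 'near', 27, 32.63, 30.78, np.float64(1.79))
   (3, 'near', 22, 32.13, 32.41, np.float64(0.45))
scene
   board
   100
   (0, 'near', 24, 31.65, 38.8, np.float64(0.51))
   (1, 'near', 25, 31.66, 41.65, np.float64(0.53))
   (2, 'far', 33, 31.98, 42.7, np.float64(0.82))
   (3, 'far', 24, 31.82, 45.16, np.float64(0.66))
scene
   board
   115
   (0, 'near', 34, 31.69, 39.4, np.float64(0.73))
   (1, 'near', 25, 31.46, 42.56, np.float64(0.58))
   (2, 'far', 33, 31.8, 43.98, np.float64(0.82))
   (3, 'far', 23, 33.26, 47.61, np.float64(0.67))
scene
   foot base
   (0, 'near', 22, 32.33, 25.21, np.float64(0.68))
   (1, 'near', 17, 31.07, 27.83, np.float64(0.54))
   (2, 'far', 22, 33.42, 28.39, np.float64(1.19))
   (3, 'far', 20, 28.14, 32.81, np.float64(2.1))
```

Run:
```python
from rob import *
s=squeeze(473.1,111.6,7,121.7,hi=80)
s=squeeze(473.1,111.6,7,31.7,hi=80,keep=True)
p=s['eef_pos'];print(np.rad2deg(np.arctan2(s['tool_rot'][1][0],s['tool_rot'][0][0])))
shift(p[0]-.3,p[1]+1.25,p[2])
release(90)
b=best(459.6,-282.5,80,[7.1]);movep([459.6,-282.5,80],ori(b[1]))
from look import *
o=look(9)
for n,c in o.items():
    print(n,measure(c,dict(sf=(475,114,46,0)),False))
b=o['scene'];a=o['top']
cv2.imwrite('pics/c9.png',np.hstack([cv2.resize(a['image'][200:280,210:290],(400,400),interpolation=2),cv2.resize(b['image'][180:260,342:422],(400,400),interpolation=2)]))
from sq import *
for n,c0 in(('top',(472.2,114.5)),('scene',(476.3,115.2))):
    c=o[n];P=cloud(c);g=c['image'].max(2);hsv=cv2.cvtColor(c['image'],cv2.COLOR_BGR2HSV);near=np.hypot(P[...,0]-c0[0],P[...,1]-c0[1])<70
    print(n,'foot base',*sides(c,cont(near&(hsv[...,1]<60)&(g>60)),c0,31.7,10,36,31),sep='\n   ')
st()
```

```text
clamped 481 t=67.8 p [473.66 111.72   8.11] gap 61.1 F [-2.3 -1.2 13.6]
clamped 31 t=70.8 p [473.56 111.85   8.05] gap 60.8 F [-2.3 -0.2 13.3]
31.714773398590292
pre t=71.7 p [473.25 113.06  15.97] gap 61.1 F [-0.5  0.2 -2.9]
contact True t=72.2 p [473.27 113.14   8.12] gap 60.8 F [-3.1 -0.3 11.8]
opened t=72.6 p [472.87 113.09   7.71] gap 85.5 F [ 0.1 -0.3 -0.5]Traceback (most recent call last):
  File "<stdin>", line 11, in <module>
  File "meas.py", line 27, in measure
    xy=edges(c,m,zt)
  File "meas.py", line 6, in edges
    cs,_=cv2.findContours(m.astype(np.uint8),cv2.RETR_EXTERNAL,cv2.CHAIN_APPROX_NONE);k=max(cs,key=cv2.contourArea)
                                                                                        ~~~^^^^^^^^^^^^^^^^^^^^^^^^
ValueError: max() iterable argument is empty
```

Run:
```python
import cv2,numpy as np
a=cv2.imread('pics/top9.png');b=cv2.imread('pics/scene9.png')
cv2.imwrite('pics/d9.png',cv2.resize(np.hstack([a,b]),(800,250)))
```

```text
(no output)
```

View pics/d9.png

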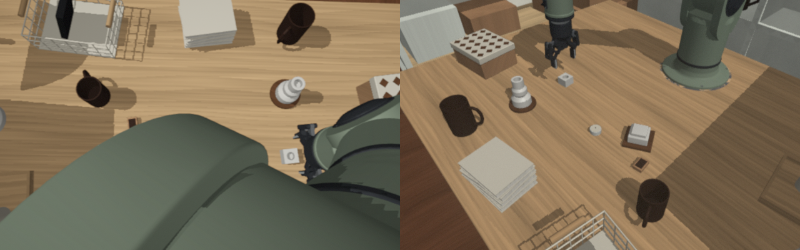

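Run:
```python
from meas import *
c=load('/tmp/scene9.npz');print(measure(c,dict(sf=(475,114,46,0)),False))
from rob import *
s=st();print(np.round(s['qpos'],2))
for d in(7.1,97.1):
    b=best(459.6,-282.5,80,[d]);print(b[1],np.round(b[2],2))
```

```text
{'sf': array([476.95, 114.63,  44.58,  43.69,  32.73])}
 t=74.9 p [ 460.26 -281.25   79.9 ] gap 85.3 F [-0.1 -1.  -0.1]
[-0.    0.71  0.63  1.97 -0.67  0.68  1.18]
-352.9 [ 0.    0.71  0.64  1.97 -0.67  0.68  1.18]
-82.9 [-0.21  0.92  1.02  1.98 -1.04  0.9  -0.06]
```

Run:
```python
from rob import *
s=squeeze(459.6,-282.5,-1,97.1)
s=squeeze(459.6,-282.5,-1,7.1,keep=True)
place(473.2,113.1,s['eef_pos'][2]+46,31.7,115,lift=115)
s=st();print(np.rad2deg(np.arctan2(s['tool_rot'][1][0],s['tool_rot'][0][0])))
```

```text
clamped -82 t=77.1 p [ 4.5989e+02 -2.8254e+02 -3.7000e-01] gap 41.2 F [-1.3  1.7  9. ]
clamped 7 t=80.4 p [ 4.6002e+02 -2.8250e+02 -2.9000e-01] gap 41.0 F [-1.5  1.6 10.7]
lifted t=81.3 p [ 459.72 -282.14  114.3 ] gap 41.0 F [ 0.2  0.5 -1.3]
pre t=83.6 p [473.54 113.25  54.32] gap 40.8 F [-0.4 -0.1 -1.6]
contact True t=84.2 p [472.96 113.06  45.71] gap 41.3 F [-2.3  0.1 11.1]
 t=84.2 p [472.96 113.06  45.71] gap 41.3 F [-2.3  0.1 11.1]
31.698890331873027
```

Release and retreat to the start pose for an unobstructed final check.

Run:
```python
from rob import *
release(150)
goto_joints([-1.309,.521,-.036,1.599,.021,1.021,-.113]);wait(.3);st()
from look import *
o=look(10)
for n,c in o.items():
    print(n,measure(c,dict(scup=(475,114,76,0),rcup=(656,-279,110,20)),False))
    P=cloud(c)
    for k,(x,y,z) in dict(tea=(551,-2,15),match=(545,187,12)).items(): 
        for f in (c,load(f'/tmp/{n}0.npz')):
            Q=cloud(f);m=(np.hypot(Q[...,0]-x,Q[...,1]-y)<35)&(np.abs(Q[...,2]-z)<4);v,u=np.nonzero(m);print(k,u.mean().round(2),v.mean().round(2),end=' | ')
    print()
b=o['scene'];a=o['top']
r=lambda i:cv2.resize(i,(390,290),interpolation=2)
cv2.imwrite('pics/c10.png',np.vstack([np.hstack([r(a['image'][200:280,196:304]),r(b['image'][170:250,328:436])]),np.hstack([r(a['image'][105:185,410:518]),r(b['image'][105:185,146:254])])]))
```

```text
opened t=84.7 p [472.68 113.03  45.47] gap 85.6 F [ 0.8 -0.4  0.1]
 t=87.8 p [204.18 591.   231.65] gap 85.7 F [-0.7 -0.1  0.1]
top {'scup': array([472.21, 113.46,  40.8 ,  40.77,  31.79]), 'rcup': array([ 653.44, -279.43,   19.08])}
tea 314.22 198.17 | tea 314.18 198.1 | match 212.14 198.74 | match 212.08 198.73 | 
scene {'scup': array([476.31, 114.5 ,  43.02,  40.25,  31.54]), 'rcup': array([ 657.72, -277.51,   19.28])}
tea 312.59 206.35 | tea 312.67 206.3 | match 385.39 262.24 | match 385.3 262.3 |
```

View pics/c10.png

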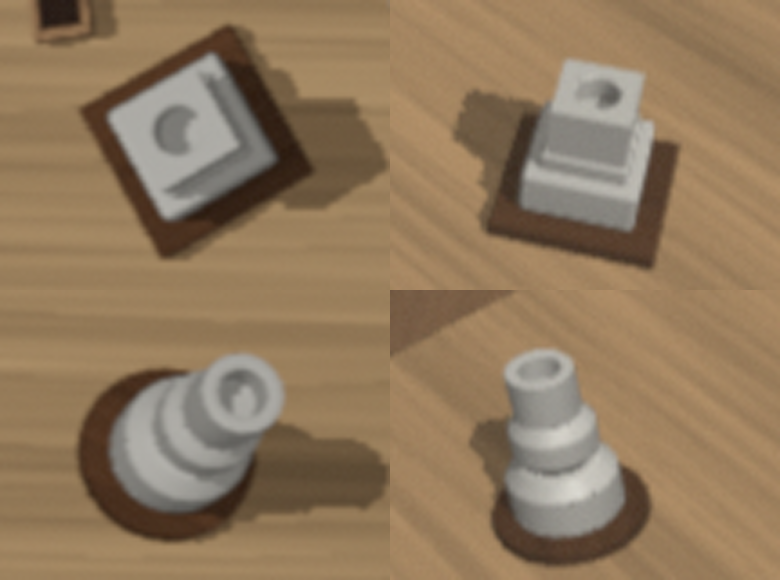

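View pics/top10.png

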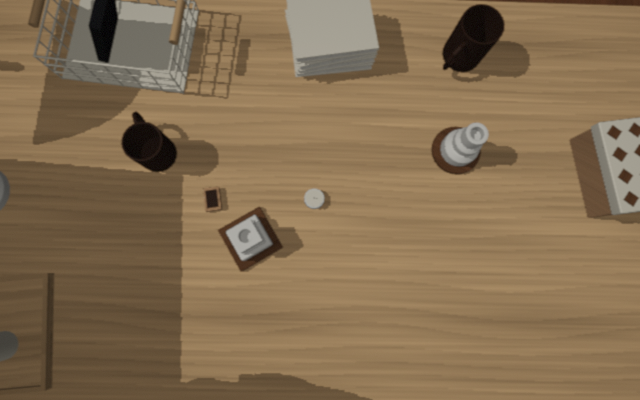

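```bash
python3 -c "
from workcell import *
print(finish_job(), read_state()['time'])"
```

```text
the job is handed in; nothing more can be done
the job is handed in; nothing more can be done
```

Both candle holders are assembled and the job is handed in at about 88 s of robot time, against the 131 s limit. On the round board are the foot, bead and cup, with the hole upward. On the square board are the foot and cup, hole upward, turned to the board's angle of 31.7°. Each piece was lowered slowly until light contact, then released.

**Centring:** I squeezed every piece from two directions to find its centre. The cameras and the robot disagreed by up to about 4 mm. The round foot first landed about 4 mm off centre and the square foot about 2 mm off, so I regrasped and moved both.

**Last checks:**
- **Round stack:** the foot is within about 0.5 mm of the board's centre when the two views are averaged. Single-view readings differ by up to about 1.3 mm. The bead and cup are within about 1 mm of what is under them.
- **Square stack:** the square cup measured about 1 mm from the board's centre in both views. Its angle read 31.5° to 31.8°.
- **Square foot:** after its final move only the scene camera could check it, because the arm blocked the top view. It read about 1 mm off centre and 32.7°. I take that angle as image noise, because the gripper held it at 31.7°.
- **Tea light and matchbox:** neither moved by more than 0.1 pixel. I checked the mug by eye only, and it looks unmoved.

**Less certain:** fitting the edges nearest each camera gave less consistent answers than fitting the top faces. My centring figures are therefore good to about 1 to 1.5 mm.

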